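# Stand the wooden spatula in the pouring jug, handle in the lip

### The arm

A 7-joint arm with a two-finger parallel gripper is mounted at the origin on a cart in front of the work surface, level with it; the furniture and walls round the work are solid. World frame = base frame: x ahead of the robot, y to its left, z up, the work surface at z = 0. Lengths are in m, angles in rad, forces in N, time in s.
With the tool pointing down it reaches from about 0.4 to 0.85 m from the base axis. Payload 4.5 kg.
Tool frame: the origin (TCP) lies at the very end of the fingers, on their centre line; the grasp point (between the pads) lies 19 mm behind it; z points along the fingers, y is the line along which they close (so a half turn about z gives the same grasp; the last joint's range is limited). The gripper opens to 85 mm and grips with 20 to 120 N. Pads are 22 mm wide; open, the fingers measure 114 mm over their backs; the gripper's body (76 mm by 85 mm) begins 54 mm behind the grasp point. The pads swing forward as they close: fully open they stand 13 mm farther back than shut.
Start: joints at [-1.276, 0.689, -0.195, 1.565, 0.157, 0.902, -0.215], TCP at [0.161, 0.604, 0.231] pointing down, gripper open.
Joint ranges: [-3.01, 3.01], [-0.46, 2.08], [-1.47, 1.51], [0.13, 2.56], [-1, 4.14], [0.04, 2.09], [-2.66, 2.66]. Speed limits (rad/s): [2.57, 2.57, 3.14, 3.14, 3.14, 3.14, 3.14].

### API

Orientations are given as a rotation vector (axis times angle).
In Python, from cell import env, cams gives the robot as it stands.
- The arm moves only by the tool send_rows, never from a script. Its argument "moves" is a list of rows, each a list of 3 entries, a list of its own where there are three numbers: the shift along the tool's x, y, z normalised to -1 to 1, where 1 is 80 mm, then the turn, a rotation vector about the tool's x, y, z normalised to -1 to 1, where 1 is 60 degrees, then the closure, from -1 (fully open) to 1 (shut). In form: [[[x, y, z], [ax, ay, az], hand], ...]. A call has 1 to 10 rows; each row shifts and turns the commanded pose from where the row before left it, along the tool's axes as they then stand; what a row does not reach is not made up. A row lasts 1/8 s, in which the tool goes at most 62.5 mm and 10.7 degrees, less where a joint would pass 70% of its speed; a pose out of reach is approached as far as the arm can. A call with a number of a shift or a turn outside -1 to 1 is refused whole. A call with a gripper value outside its range is refused whole. The fingers move at their own pace and stop on an object; the grip force is fixed at half the most. Time passes only in rows, so rows that do not move let the fingers close. It gives the time, the measured TCP pose, the force, the opening and the grip force at its end, in the units of the state.
- env.sense(): the state, without advancing time (a new reading comes with each control period).
- cams.get_image(name): name is "scene" or "top" or "wrist"; returns a dict with "img" (420x560x3 uint8, red, green, blue), "depth" (420x560 float32, m along the optical axis (not along the pixel's ray), 0 where there is no reading), "K" (3x3 intrinsics, pixels), "cam_to_world" (4x4, takes a point from camera to world coordinates). Camera axes: x right, y down, z forward; pixel columns grow to the right and rows downward; lengths in m; the calibration is good to about 2 mm. A picture is of the moment at which its call begins.
- env.close_job(): hands the job in; it is judged then, once.
The state is a dict: "time_s": time; "joints": joint angles; "qvel": joint speeds; "joint_efforts": joint torques, N m; "tool_pos": TCP position; "ee_rot": TCP orientation; "contact_force": force on the tool from outside, world axes, zero at the start; "ft_torque": the same for the moment, N m; "opening": opening from 0.0 (shut) to 1.0 (fully open); "finger_force": force on a finger pad.
Only numpy, scipy, OpenCV 4.12 (cv2) and the standard library are available. Lean on these libraries where they do the work, as an engineer would, in place of code of your own. Each camera call takes 0.05 s, during which the arm holds its last target. There are 200 camera calls.

### The job

Pick the wooden spatula up off its spoon rest and stand it in the steel jug blade down, leaning towards the pouring lip, so that its handle lies in the lip and cannot roll round the rim. Lower it in and feel the blade gently down onto the jug's bottom before you let go, rather than dropping or ramming it. The jug stays standing where it is, and the egg box, the mug and the lemon are left alone.

Things in the scene. Friction and masses are not known exactly. Their poses are not given: they have to be found in the camera images.
- spatula: loose brown wooden spatula 200 mm long, about 50 g, lying level on the spoon rest. Origin mid-length on its underside, z up as it lies, x from blade end (-100 mm) to handle end (+100). Handle: round rod 15 mm thick, centre line at z = 7.5. Blade: paddle 36 mm wide (y), 8 mm thick, x = -100 to -55, then narrowing to the handle at -30; balances near x = -20
- spatula_foot (a point): middle of the blade's end edge (spatula x = -100, z = 4 mm)
- spatula_grip (a point): point on the handle's centre line 35 mm from the handle end (spatula x = +65, z = 7.5 mm), a good place to grip: at the start the handle sticks out here past the rest's end (free from about x = +45 to +100), its underside 9 mm above the worktop
- spatula_top (a point): handle end (spatula x = +100, z = 7.5 mm)
- spoon_rest: loose grey-blue oblong spoon rest, 150 mm long (its x axis) x 78 mm wide x 9 mm high, origin at the centre of its underside; the spatula's handle sticks out over its +x end
- jug: loose empty steel pouring jug, about 0.4 kg, upright; origin at the centre of its underside, z up. Round, 89 mm across at the belly; wall 3 mm, rim at z = 110, inner bottom at z = 5; inside radius 41 low down, 36 at the neck. V-shaped pouring lip at the rim towards +x, strap handle on the -x side (to x = -79)
- jug_lip (a point): inner end of the pouring lip at rim height (jug x = 53.5, y = 0, z = 110 mm). The lip is about 20 mm wide, so the spatula handle nests in it; with the blade end on the bottom near the -x wall and the handle in the lip the spatula leans 35 to 40 degrees from vertical
- jug_floor (a point): centre of the jug's inner bottom (jug z = 5 mm)
- egg_box: closed pale-blue egg box, 106 x 156 x 72 mm, standing behind the work; leave alone; origin at the centre of its underside
- mug: white mug, 106 mm high, with a handle, standing behind the work; leave alone; origin on its underside
- lemon: lemon, 77 x 55 x 54 mm, lying to the left of the work; leave alone; origin on its underside

How it is judged:
On the way, in this order (a step that is already met when the one before it is completed fails the run):
1. the spatula is held well clear of the worktop (height (world z) of spatula_grip above 0.09 m and contact force between the fingers and spatula above 0.5 N and contact force between spatula and spoon_rest below 0.05 N), for 0.1 s.
2. still held, the blade has been set down on the jug's bottom (z of spatula_foot in the frame of jug below 0.016 m and horizontal distance between spatula_foot and jug_floor below 0.042 m and contact force between spatula and jug above 0.2 N and contact force between the fingers and spatula above 0.5 N), for 0.15 s.
At the end, for the whole second after the job is handed in: Spatula released and at rest in the jug, blade end on the inner bottom (under 18 mm above the jug's underside), handle in the pouring lip (its end over 55 mm out on the lip side, within 18 mm sideways of the lip's middle); jug upright within 30 mm of where it began (z of spatula_foot in the frame of jug below 0.018 m and horizontal distance between spatula_foot and jug_floor below 0.045 m and x of spatula_top in the frame of jug above 0.055 m and y of spatula_top in the frame of jug between -0.018 and 0.018 m and contact force between spatula and jug above 0.05 N and contact force between the fingers and spatula below 0.05 N and angle between jug's own z axis and vertical below 0.05 rad and height (world z) of jug below 0.006 m and distance of jug from where it was at the start of the episode below 0.03 m and linear speed of each of spatula, jug below 0.02 m/s); the robot touches nothing.
It fails at once if the spatula is rammed or dropped hard against the jug (over 20 N) (contact force between spatula and jug above 20 N).
It fails at once if the jug is tipped by more than 0.25 rad (angle between jug's own z axis and vertical above 0.25 rad).
It fails at once if the jug is pushed or carried more than 40 mm (distance of jug from where it was at the start of the episode above 0.04 m).
It fails at once if the egg box, the mug or the lemon is disturbed (moved 20 mm) (distance of any of egg_box, mug, lemon from where it was at the start of the episode above 0.02 m).
It also fails if it takes over 43 s, if anything falls off the work surface, if the arm or the gripper's body presses on something with over 40 N, if the wrist force passes 120 N, or if a joint passes its speed limit or range.

## Working session

There is one attempt and no reset: what is moved stays moved. The work goes in short steps, Python scripts to look and compute and a tool call to move; the robot and the scene stay as the last step left them, time stands still between calls to the robot, and variables do not carry over. Pictures are saved under pics/ and viewed, at most 10 in all, crops included, and the job is handed in when it is done.

Besides the shell and the picture viewer there is one more tool, called after ">>>" as name(argument=value, ...) on one line, values as JSON. send_rows: Moves the arm, as the interface text tells. Its arguments: {"type":"object","properties":{"moves":{"type":"array"}},"required":["moves"]}

```bash
mkdir -p pics; cat > h.py <<'E'
import numpy as np, cv2
from scipy.spatial.transform import Rotation as R
from cell import env, cams
def grab(n, save=None):
    d=cams.get_image(n)
    if save: cv2.imwrite('pics/'+save, cv2.cvtColor(d['img'],cv2.COLOR_RGB2BGR))
    return d
def cloud(d):
    h,w=d['depth'].shape; v,u=np.mgrid[:h,:w]; K=d['K']; z=d['depth']
    p=np.stack([(u-K[0,2])/K[0,0]*z,(v-K[1,2])/K[1,1]*z,z],-1)
    return p@d['cam_to_world'][:3,:3].T+d['cam_to_world'][:3,3]
E
python3 - <<'E'
from h import *
for n in ['scene','top']:
    d=grab(n,n+'0.png'); np.savez('pics/'+n+'0.npz',**d); print(n,d['cam_to_world'].round(3).tolist())
s=env.sense(); print(s)
E
```

```text
scene [[-0.962, -0.242, 0.124, 0.44], [-0.271, 0.838, -0.473, 0.612], [0.01, -0.488, -0.873, 1.069], [0.0, 0.0, 0.0, 1.0]]
top [[0.023, -0.999, 0.041, 0.536], [-1.0, -0.023, 0.004, 0.068], [-0.003, -0.041, -0.999, 1.325], [0.0, 0.0, 0.0, 1.0]]
{'time_s': 0.1, 'joints': array([-1.27619434,  0.68991367, -0.19450238,  1.56625998,  0.1572684 ,
        0.90253105, -0.21509161]), 'qvel': array([ 3.63103581e-04, -2.27073470e-03, -1.42662194e-05, -3.33686503e-03,
        1.58232573e-04,  6.09770735e-04,  5.19994933e-04]), 'joint_efforts': array([-2.67793730e-03, -5.40598297e+01, -1.27094876e+00, -1.58982450e+01,
        9.45180247e-03,  4.41745724e-03, -1.00474151e-05]), 'tool_pos': array([0.16105103, 0.60326612, 0.23055003]), 'ee_rot': array([-4.08408610e-01, -3.11482258e+00,  2.70484751e-03]), 'contact_force': array([0.3372613 , 0.17490128, 0.08152224]), 'ft_torque': array([ 0.02172836, -0.0390159 ,  0.00474217]), 'finger_force': 0.0, 'opening': 0.998747691795357}
```

View pics/top0.png

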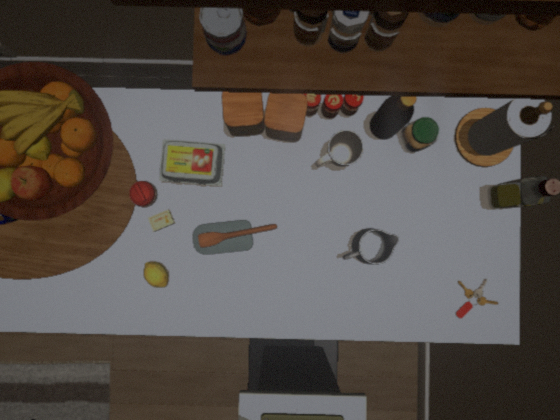

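View pics/scene0.png

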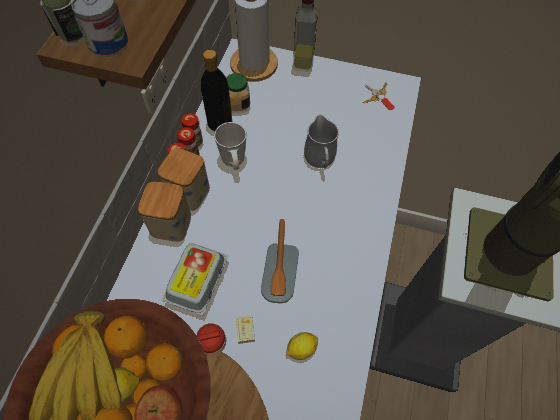

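The top view shows the spatula with its blade at (205,240) and handle end at (275,227). The jug is at (372,246), with its lip right towards (395,240) and its handle at (345,257). In the scene view the jug is at (320,140), with the lip at (320,120).

```bash
python3 - <<'E'
from h import *
for n,box,jb in [('top',(190,215,285,260),(335,220,405,270)),('scene',(260,210,300,300),(295,105,350,185))]:
    d=dict(np.load('pics/%s0.npz'%n)); P=cloud(d); hsv=cv2.cvtColor(d['img'],cv2.COLOR_RGB2HSV)
    m=np.zeros(P.shape[:2],bool); x0,y0,x1,y1=box; m[y0:y1,x0:x1]=True
    m&=(hsv[...,0]<20)&(hsv[...,1]>110)&(P[...,2]<.05)
    nl,lab,st,_=cv2.connectedComponentsWithStats(m.astype(np.uint8)); m=lab==1+st[1:,4].argmax()
    # rays to plane z=0.0165
    v,u=np.nonzero(m); K=d['K'];T=d['cam_to_world']
    def ray(u,v,z):
        r=np.c_[(u-K[0,2])/K[0,0],(v-K[1,2])/K[1,1],np.ones(len(u))]@T[:3,:3].T
        return T[:3,3]+r*((z-T[2,3])/r[:,2])[:,None]
    q=ray(u,v,.0165)[:,:2]; c=q.mean(0); a=np.linalg.svd(q-c,full_matrices=False)[2][0]
    if a[1]>0:a=-a   # handle toward -y
    t=(q-c)@a; e=c+a*t.max(); b=c+a*t.min(); hs=q[t>t.max()-.09]; hc=hs.mean(0); ha=np.linalg.svd(hs-hc,full_matrices=False)[2][0]; ha*=np.sign(ha@a)
    print(n,'spat n',len(q),'len',np.ptp(t),'end',e,'blade',b,'axis',a,np.degrees(np.arctan2(a[1],a[0])),'handle',hc,ha,np.degrees(np.arctan2(ha[1],ha[0])),'z',np.median(P[m][:,2]))
    g=hc+ha*(((hs-hc)@ha).max()-.035); print(' grip',g)
    x0,y0,x1,y1=jb; J=P[y0:y1,x0:x1].reshape(-1,3); J=J[(J[:,2]>.100)&(J[:,2]<.118)]
    print('jug rim n',len(J),J.min(0),J.max(0),'z',np.median(J[:,2]))
    np.savetxt('pics/j%s.txt'%n,J)
    # robust circle
    best=None;rng=np.random.default_rng(0)
    for _ in range(3000):
        s=J[rng.choice(len(J),3,False),:2]; A=np.c_[2*s,np.ones(3)]
        if abs(np.linalg.det(A))<1e-6: continue
        x=np.linalg.solve(A,(s**2).sum(1)); r=np.sqrt(max(0,x[2]+x[:2]@x[:2]))
        if not .03<r<.047: continue
        k=(abs(np.linalg.norm(J[:,:2]-x[:2],axis=1)-r)<.002).sum()
        if best is None or k>best[0]: best=(k,x[:2],r)
    print(best); c=best[1]; D=J[:,:2]-c; rr=np.linalg.norm(D,axis=1); 
    o=np.argsort(-rr)[:25]; print(np.c_[J[o],rr[o],np.degrees(np.arctan2(D[o,1],D[o,0]))].round(3)[::2])
E
python3 - <<'E'
import cv2
a=cv2.imread('pics/top0.png')[215:275,325:415];b=cv2.imread('pics/scene0.png')[100:190,280:370]
r=lambda i:cv2.resize(i,(400,int(400*i.shape[0]/i.shape[1])),interpolation=2)
a=r(a);b=r(b);a=cv2.copyMakeBorder(a,0,b.shape[0]-a.shape[0],0,0,0)
cv2.imwrite('pics/crop.png',cv2.hconcat([a,b]))
E
```

```text
top spat n 476 len 0.1935275080132339 end [0.5689439  0.07764951] blade [0.52756184 0.26670088] axis [ 0.21383036 -0.97687081] -77.65308377816828 handle [0.55907979 0.12232854] [ 0.21717868 -0.97613187] -77.45662311856539 z 0.01949235854426623
 grip [0.56141706 0.11182347]
jug rim n 257 [ 0.48587579 -0.20827248  0.10000787] [ 0.56465002 -0.09361525  0.11635452] z 0.10924474182631694
(np.int64(162), array([ 0.52495125, -0.15518978]), np.float64(0.03865590789813226))
[[ 4.98000e-01 -9.40000e-02  1.04000e-01  6.70000e-02  1.13405e+02]
 [ 5.03000e-01 -9.60000e-02  1.00000e-01  6.30000e-02  1.10588e+02]
 [ 5.03000e-01 -9.90000e-02  1.01000e-01  6.10000e-02  1.11232e+02]
 [ 5.05000e-01 -1.01000e-01  1.00000e-01  5.80000e-02  1.09925e+02]
 [ 5.47000e-01 -2.07000e-01  1.11000e-01  5.70000e-02 -6.67980e+01]
 [ 5.03000e-01 -1.03000e-01  1.02000e-01  5.70000e-02  1.12746e+02]
 [ 5.01000e-01 -1.05000e-01  1.06000e-01  5.60000e-02  1.15563e+02]
 [ 5.43000e-01 -2.07000e-01  1.14000e-01  5.50000e-02 -7.10590e+01]
 [ 5.49000e-01 -2.04000e-01  1.16000e-01  5.40000e-02 -6.32210e+01]
 [ 5.45000e-01 -2.
[... 910 characters left out ...]
0e-02  1.13737e+02]
 [ 5.46000e-01 -2.09000e-01  1.07000e-01  5.80000e-02 -6.73120e+01]
 [ 5.43000e-01 -2.07000e-01  1.10000e-01  5.60000e-02 -6.93730e+01]
 [ 5.00000e-01 -1.05000e-01  1.00000e-01  5.50000e-02  1.15253e+02]
 [ 5.43000e-01 -2.06000e-01  1.07000e-01  5.50000e-02 -6.94330e+01]
 [ 5.50000e-01 -2.02000e-01  1.14000e-01  5.40000e-02 -6.00520e+01]
 [ 5.45000e-01 -2.04000e-01  1.09000e-01  5.40000e-02 -6.62950e+01]
 [ 5.37000e-01 -2.06000e-01  1.09000e-01  5.30000e-02 -7.48530e+01]
 [ 5.35000e-01 -2.07000e-01  1.09000e-01  5.30000e-02 -7.76860e+01]
 [ 5.05000e-01 -1.05000e-01  1.02000e-01  5.30000e-02  1.09986e+02]
 [ 5.45000e-01 -2.03000e-01  1.06000e-01  5.30000e-02 -6.63510e+01]]
```

View pics/crop.png

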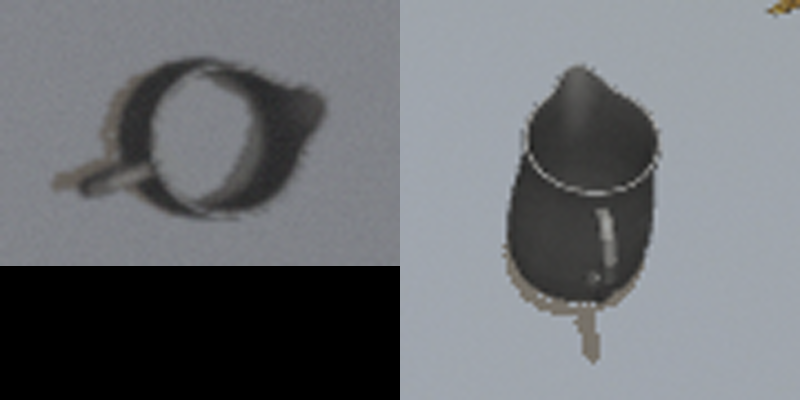

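The crop confirms that the jug handle points at about 112° and the lip at about -68° in world. Next I check whether the arm can reach the tilted placing pose; it looks like an xArm7, so I'll verify its kinematics against the measured state.

```bash
cat > kin.py <<'E'
import numpy as np
from scipy.spatial.transform import Rotation as R
from scipy.optimize import least_squares
a=[0,0,0,.0525,.0775,0,.076]; al=np.radians([0,-90,90,90,90,90,-90]); d=[.267,0,.293,0,.3425,0,.097]
lo=np.array([-3.01,-.46,-1.47,.13,-1,.04,-2.66]);hi=np.array([3.01,2.08,1.51,2.56,4.14,2.09,2.66])
def fk(q):
    T=np.eye(4)
    for i in range(7):
        c,s=np.cos(q[i]),np.sin(q[i]);ca,sa=np.cos(al[i]),np.sin(al[i])
        T=T@np.array([[c,-s,0,a[i]],[s*ca,c*ca,-sa,-d[i]*sa],[s*sa,c*sa,ca,d[i]*ca],[0,0,0,1]])
    return T
E
python3 - <<'E'
from kin import *; from h import env
s=env.sense(); T=fk(s['joints']); print(T.round(3)); M=np.eye(4);M[:3,:3]=R.from_rotvec(s['ee_rot']).as_matrix();M[:3,3]=s['tool_pos'];print(M.round(3))
E
```

```text
[[ 0.257 -0.966 -0.002  0.085]
 [-0.966 -0.257  0.011 -0.608]
 [-0.011 -0.001 -1.     0.207]
 [ 0.     0.     0.     1.   ]]
[[-0.966  0.258 -0.     0.161]
 [ 0.258  0.966 -0.002  0.603]
 [-0.    -0.002 -1.     0.231]
 [ 0.     0.     0.     1.   ]]
```

```bash
cat >> h.py <<'E'
from scipy.spatial.transform import Slerp
def frame(yaw_x_deg, tilt_deg):
    "tool x heading yaw (horizontal) with tool z down, then pitched about tool y"
    c,s=np.cos(np.radians(yaw_x_deg)),np.sin(np.radians(yaw_x_deg))
    return R.from_matrix(np.array([[c,s,0],[s,-c,0],[0,0,-1]]).T)*R.from_euler('y',tilt_deg,degrees=True) if False else R.from_matrix(np.c_[[c,s,0],[s,-c,0],[0,0,-1]])*R.from_euler('y',tilt_deg,degrees=True)
def plan(P,Q,n,hand,start=None):
    s=env.sense(); p0,q0=start or (s['tool_pos'],R.from_rotvec(s['ee_rot']))
    sl=Slerp([0,1],R.concatenate([q0,Q])); rows=[]; p,q=np.array(p0),q0
    for k in range(1,n+1):
        pt=p0+(np.array(P)-p0)*k/n; qt=sl(k/n)
        sh=np.round(q.inv().apply(pt-p)/.08,3); tn=np.round((q.inv()*qt).as_rotvec()/(np.pi/3),3)
        p=p+q.apply(sh*.08); q=q*R.from_rotvec(tn*np.pi/3)
        rows.append([sh.tolist(),tn.tolist(),hand])
    print(str(rows).replace(' ','')); return p,q
E
sed -i "s/return R.from_matrix(np.array.*if False else /return /" h.py
python3 - <<'E'
from h import *
print(R.from_rotvec(env.sense()['ee_rot']).as_matrix().round(3))
plan([.5618,.1082,.18],frame(102.4,0),10,-1)
E
```

```text
[[-0.966  0.258 -0.   ]
 [ 0.258  0.966 -0.002]
 [-0.    -0.002 -1.   ]]
[[[-0.644,-0.469,0.064],[-0.0,0.0,0.104],-1],[[-0.69,-0.396,0.064],[-0.0,0.0,0.105],-1],[[-0.73,-0.317,0.064],[-0.0,0.0,0.104],-1],[[-0.76,-0.237,0.064],[-0.0,0.0,0.105],-1],[[-0.782,-0.152,0.064],[-0.001,0.001,0.104],-1],[[-0.793,-0.066,0.063],[0.0,-0.0,0.105],-1],[[-0.796,0.022,0.064],[0.0,-0.0,0.104],-1],[[-0.789,0.108,0.063],[-0.0,-0.0,0.104],-1],[[-0.772,0.193,0.063],[-0.0,-0.0,0.105],-1],[[-0.747,0.277,0.063],[-0.0,0.0,0.104],-1]]
```

>>> send_rows(moves=[[[-0.6,-0.44,0.06],[0,0,0.104],-1],[[-0.64,-0.38,0.06],[0,0,0.104],-1],[[-0.68,-0.3,0.06],[0,0,0.104],-1],[[-0.7,-0.22,0.06],[0,0,0.104],-1],[[-0.72,-0.14,0.06],[0,0,0.104],-1],[[-0.74,-0.06,0.06],[0,0,0.104],-1],[[-0.74,0.02,0.06],[0,0,0.104],-1],[[-0.74,0.1,0.06],[0,0,0.104],-1],[[-0.72,0.18,0.06],[0,0,0.104],-1],[[-0.7,0.26,0.06],[0,0,0.104],-1]])

```text
time_s: 1.35
tool_pos: [0.5351, 0.1411, 0.1829]
ee_rot: [-1.967, -2.449, -0.0]
contact_force: [1.3, 1.3, -0.3]
opening: 1.0
finger_force: 0.0
```

```bash
python3 - <<'E'
from h import *
from kin import fk
import json
s=env.sense(); print(s['time_s'],s['joints'],s['tool_pos'],R.from_rotvec(s['ee_rot']).as_matrix().round(3)); print(fk(s['joints']).round(3))
d=grab('wrist','w1.png'); 
plan([.5618,.1082,.08],frame(102.4,0),4,-1)
E
```

```text
1.35 [-0.35730689  0.65939884  0.02736333  1.84097581 -0.02875576  0.64186258
 -0.09488801] [0.5350877  0.14107991 0.18292104] [[-0.216  0.976 -0.   ]
 [ 0.976  0.216  0.   ]
 [ 0.    -0.    -1.   ]]
[[ 0.841 -0.24   0.485  0.644]
 [-0.178 -0.969 -0.172 -0.226]
 [ 0.511  0.059 -0.858  0.364]
 [ 0.     0.     0.     1.   ]]
[[[-0.08,0.048,0.322],[0.001,0.002,-0.003],-1],[[-0.081,0.048,0.322],[0.001,0.002,-0.004],-1],[[-0.081,0.048,0.321],[0.001,0.002,-0.003],-1],[[-0.083,0.049,0.322],[0.001,0.002,-0.003],-1]]
```

View pics/w1.png

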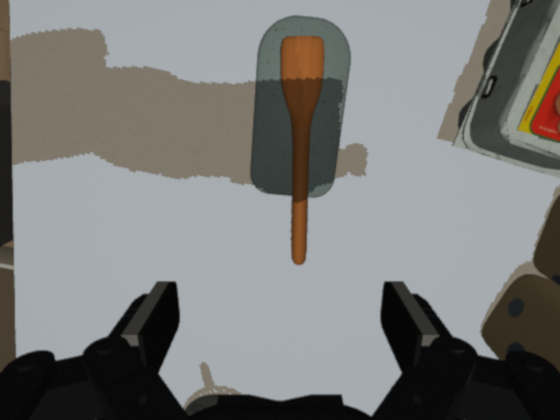

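The wrist view shows the handle end at (299,262) and the blade at (302,38). The finger centre is near column 280, so the planned 15 mm shift fits. Before I grasp, I'll do a quick orientation model for the wrist range.

```bash
python3 - <<'E'
from h import *
import itertools
S=[([-1.27619434,.68991367,-.19450238,1.56625998,.1572684,.90253105,-.21509161],[-.40840861,-3.11482258,.00270485],[.16105,.60327,.23055])]
s=env.sense(); S.append((s['joints'],s['ee_rot'],s['tool_pos']))
from scipy.optimize import least_squares
res=[]
for sg in itertools.product([1,-1],repeat=4):   # signs of 1,3,5,7 ; pitches + 
  def ori(q,c1,c7):
    return R.from_euler('ZYZYZYZ',[sg[0]*q[0]+c1,q[1],sg[1]*q[2],q[3],sg[2]*q[4],q[5],sg[3]*q[6]+c7])
  f=lambda x:np.concatenate([(R.from_rotvec(e).inv()*ori(q,*x)).as_rotvec() for q,e,_ in S])
  for a in (0,1.57,3.14,-1.57):
   for b in (0,1.57,3.14,-1.57):
    r=least_squares(f,[a,b]); res.append((r.cost,sg,r.x.round(3)))
res.sort(key=lambda t:t[0])
for r in res[:6]: print(r)
E
```

```text
Traceback (most recent call last):
  File "scipy/spatial/transform/_rotation.pyx", line 1413, in scipy.spatial.transform._rotation.Rotation.from_euler
ValueError: Expected axis specification to be a non-empty string of upto 3 characters, got ZYZYZYZ
```

```bash
python3 - <<'E'
from h import *
import itertools
from scipy.optimize import least_squares
S=[([-1.27619434,.68991367,-.19450238,1.56625998,.1572684,.90253105,-.21509161],[-.40840861,-3.11482258,.00270485],[.16105,.60327,.23055])]
s=env.sense(); S.append((s['joints'],s['ee_rot'],s['tool_pos']))
E=R.from_euler
def ori(q,sg,c1,c7): return E('ZYZ',[sg[0]*q[0]+c1,q[1],sg[1]*q[2]])*E('YZY',[q[3],sg[2]*q[4],q[5]])*E('Z',sg[3]*q[6]+c7)
res=[]
for sg in itertools.product([1,-1],repeat=4):
  f=lambda x:np.concatenate([(R.from_rotvec(e).inv()*ori(q,sg,*x)).as_rotvec() for q,e,_ in S])
  for a in (0,1.57,3.14,-1.57):
   for b in (0,1.57,3.14,-1.57):
    r=least_squares(f,[a,b]); res.append((r.cost,sg,r.x.round(3)))
res.sort(key=lambda t:t[0])
for r in res[:3]: print(r)
_,sg,(c1,c7)=res[0]
# position: link lengths along each frame, fit L1 (upper),L2(fore),L3(tool), base height, small a-offsets ignored
def pos(q,L):
    A=E('ZYZ',[sg[0]*q[0]+c1,q[1],sg[1]*q[2]]);B=A*E('YZ',[q[3],sg[2]*q[4]]);C=B*E('Y',q[5])
    return np.array([0,0,L[0]])+A.apply([0,0,L[1]])+B.apply([0,0,L[2]])+C.apply([0,0,L[3]])
g=lambda L:np.concatenate([pos(q,L)-p for q,_,p in S]+[(L-[.3,.4,.35,.25])*.01])
r=least_squares(g,[.3,.4,.35,.25]);print(r.x,r.fun[:6].round(3)); L=r.x
lo=np.array([-3.01,-.46,-1.47,.13,-1,.04,-2.66]);hi=np.array([3.01,2.08,1.51,2.56,4.14,2.09,2.66])
# IK for place pose, TCP approx
dv=np.array([np.cos(np.radians(-68)),np.sin(np.radians(-68)),0])
for tilt in (-35,-50,-53):
    Q=frame(112,tilt); P=np.array([.524,-.155,.0])+dv*.075+[0,0,.14]
    k=lambda q:np.r_[(pos(q,L)-P)*10,(Q.inv()*ori(q,sg,c1,c7)).as_rotvec()*3,(q-s['joints'])*.01]
    z=least_squares(k,np.clip(s['joints'],lo+.01,hi-.01),bounds=(lo+.05,hi-.05)); print(tilt,z.x.round(2),z.fun[:6].round(3))
E
```

```text
(np.float64(3.1437557846811235e-17), (-1, -1, -1, -1), array([0.   , 1.571]))
(np.float64(3.143755918484183e-17), (-1, -1, -1, -1), array([0.   , 1.571]))
(np.float64(3.143756360708361e-17), (-1, -1, -1, -1), array([0.   , 1.571]))
[1.55149468 0.68106749 0.23797975 1.70714486] [-0.027 -0.005 -0.009 -0.001  0.041  0.009]
-35 [-1.46  1.28  0.47  1.63 -0.07  0.74 -0.76] [ 0. -0.  0.  0.  0. -0.]
-50 [-1.54  1.78  0.26  0.18  0.11  1.9  -1.1 ] [-0.002 -0.044  0.011 -0.108  0.206 -0.   ]
-53 [-1.58  1.79  0.26  0.18  0.1   1.91 -1.13] [-0.    -0.07   0.019 -0.161  0.331 -0.   ]
```

>>> send_rows(moves=[[[-0.32,0.19,0],[0,-0.17,0],-1],[[0,0,0],[0,-0.17,0],-1],[[0,0,0],[0,-0.17,0],-1],[[0,0,0],[0,-0.17,0],-1],[[0,0,0],[0,-0.17,0],-1],[[0,0,0],[0,0,0],-1]])

```text
time_s: 2.15
tool_pos: [0.5529, 0.1251, 0.1787]
ee_rot: [1.461, 1.847, -0.704]
contact_force: [-0.5, 0.9, 0.3]
opening: 1.0
finger_force: 0.0
```

```bash
python3 - <<'E'
from h import *
s=env.sense(); print(s['joints'].round(3),s['tool_pos'].round(4)); M=R.from_rotvec(s['ee_rot']).as_matrix();print(M.round(3), (frame(102.4,-51).inv()*R.from_matrix(M)).as_rotvec(True).round(1))
plan([.5618,.1082,.08],frame(102.4,0),6,-1)
E
```

```text
[-1.042  1.024  0.611  1.715  0.385  0.908 -0.661] [0.5529 0.1251 0.1787]
[[-0.148  0.974  0.173]
 [ 0.612  0.227 -0.758]
 [-0.777 -0.007 -0.629]] [-0.3 -0.  -0.8]
[[[0.136,0.011,0.159],[-0.0,0.142,0.002],-1],[[0.11,0.012,0.178],[-0.0,0.141,0.003],-1],[[0.083,0.011,0.192],[-0.0,0.142,0.002],-1],[[0.054,0.01,0.202],[-0.0,0.142,0.002],-1],[[0.023,0.011,0.208],[-0.001,0.141,0.003],-1],[[-0.008,0.011,0.209],[0.0,0.142,0.002],-1]]
```

>>> send_rows(moves=[[[0.136,0.011,0.159],[0,0.142,0.002],-1],[[0.11,0.012,0.178],[0,0.141,0.003],-1],[[0.083,0.011,0.192],[0,0.142,0.002],-1],[[0.054,0.01,0.202],[0,0.142,0.002],-1],[[0.023,0.011,0.208],[0,0.141,0.003],-1],[[-0.008,0.011,0.209],[0,0.142,0.002],-1],[[0,0,0],[0,0,0],-1]])

```text
time_s: 3.02
tool_pos: [0.5659, 0.0927, 0.0866]
ee_rot: [1.995, 2.418, 0.008]
contact_force: [-0.3, 0.3, -0.5]
opening: 0.997
finger_force: 0.0
```

```bash
python3 - <<'E'
from h import *
s=env.sense(); print(s['tool_pos'].round(4), (frame(102.4,0).inv()*R.from_rotvec(s['ee_rot'])).as_rotvec(True).round(1))
plan([.5618,.1082,.005],frame(102.4,0),4,-1)
E
```

```text
[0.5659 0.0927 0.0866] [-0.5 -0.1  1.5]
[[[0.051,-0.006,0.255],[0.002,0.001,-0.006],-1],[[0.05,-0.004,0.255],[0.002,0.0,-0.006],-1],[[0.05,-0.004,0.255],[0.002,0.001,-0.006],-1],[[0.051,-0.003,0.255],[0.002,0.0,-0.006],-1]]
```

>>> send_rows(moves=[[[0.051,-0.005,0.255],[0.002,0,-0.006],-1],[[0.05,-0.004,0.255],[0.002,0,-0.006],-1],[[0.05,-0.004,0.255],[0.002,0,-0.006],-1],[[0.05,-0.003,0.25],[0.002,0,-0.006],-1],[[0,0,0],[0,0,0],-1]])

```text
time_s: 3.65
tool_pos: [0.5581, 0.12, 0.0016]
ee_rot: [-1.944, -2.464, 0.007]
contact_force: [0.4, -0.0, -0.5]
opening: 1.001
finger_force: 0.0
```

>>> send_rows(moves=[[[0,0,0],[0,0,0],1],[[0,0,0],[0,0,0],1],[[0,0,0],[0,0,0],1],[[0,0,0],[0,0,0],1],[[0,0,0],[0,0,0],1],[[0,0,0],[0,0,0],1]])

```text
time_s: 4.4
tool_pos: [0.56, 0.1193, 0.0037]
ee_rot: [-1.948, -2.464, 0.002]
contact_force: [-0.6, -0.4, 2.8]
opening: 0.149
finger_force: 58.7
```

Gripped about 12 mm short of the intended point, because the commanded pose lags. I'll regrip further out to keep clear of the lip.

>>> send_rows(moves=[[[0,0,0],[0,0,0],-1],[[0,0,0],[0,0,0],-1],[[0,0,0],[0,0,0],-1],[[0,0,0],[0,0,0],-1],[[-0.09,0,-0.02],[0,0,0],-1],[[-0.09,0,-0.02],[0,0,0],-1],[[0,0,0],[0,0,0],-1],[[0,0,0],[0,0,0],-1]])

```text
time_s: 5.4
tool_pos: [0.563, 0.1055, 0.0066]
ee_rot: [-1.947, -2.463, 0.002]
contact_force: [0.7, 0.0, 0.0]
opening: 1.001
finger_force: 0.0
```

```bash
python3 - <<'E'
from h import *
s=env.sense(); print(s['tool_pos'].round(4), (frame(102.4,0).inv()*R.from_rotvec(s['ee_rot'])).as_rotvec(True).round(1))
d=grab('top')
P=cloud(d);hsv=cv2.cvtColor(d['img'],cv2.COLOR_RGB2HSV);m=np.zeros(P.shape[:2],bool);m[215:260,190:285]=1
m&=(hsv[...,0]<20)&(hsv[...,1]>110)&(P[...,2]<.05);q=P[m];print(q.min(0),q.max(0),len(q))
d=np.load('pics/top0.npz');P=cloud(d);hsv=cv2.cvtColor(d['img'],cv2.COLOR_RGB2HSV);m=np.zeros(P.shape[:2],bool);m[215:260,190:285]=1
m&=(hsv[...,0]<20)&(hsv[...,1]>110)&(P[...,2]<.05);q=P[m];print(q.min(0),q.max(0),len(q))
E
```

```text
[0.563  0.1055 0.0066] [ 0.1  0.  -1. ]
[0.51205361 0.17668588 0.00991842] [0.55102497 0.26743622 0.0284288 ] 337
[0.51435581 0.07794105 0.01012398] [0.57085157 0.26759328 0.03141896] 476
```

>>> send_rows(moves=[[[0,0,0.02],[0,0,0],1],[[0,0,0],[0,0,0],1],[[0,0,0],[0,0,0],1],[[0,0,0],[0,0,0],1],[[0,0,0],[0,0,0],1],[[0,0,0],[0,0,0],1],[[0,0,-0.1],[0,0,0],1],[[0,0,-0.2],[0,0,0],1],[[0,0,-0.3],[0,0,0],1],[[0,0,-0.4],[0,0,0],1]])

```text
time_s: 6.7
tool_pos: [0.5628, 0.1054, 0.0864]
ee_rot: [-1.947, -2.464, 0.003]
contact_force: [0.7, 0.9, -0.1]
opening: 0.152
finger_force: 58.6
```

>>> send_rows(moves=[[[0,0,-0.5],[0,0,0],1],[[0,0,-0.5],[0,0,0],1],[[0,0,-0.5],[0,0,0],1],[[0,0,-0.4],[0,0,0],1],[[0,0,0],[0,0,0],1],[[0,0,0],[0,0,0],1],[[0,0,0],[0,0,0],1]])

```text
time_s: 7.58
tool_pos: [0.5625, 0.1053, 0.2359]
ee_rot: [-1.946, -2.463, 0.006]
contact_force: [-0.1, -0.6, -0.1]
opening: 0.15
finger_force: 58.6
```

```bash
cat >> h.py <<'E'
def spat(name,save=None):
    "brown points nearby the tool from depth: axis in tool frame"
    d=grab(name,save); s=env.sense(); P=cloud(d); hsv=cv2.cvtColor(d['img'],cv2.COLOR_RGB2HSV)
    m=(hsv[...,0]<20)&(hsv[...,1]>110)&(np.linalg.norm(P-s['tool_pos'],axis=-1)<.2)&(d['depth']>0)
    nl,lab,st,_=cv2.connectedComponentsWithStats(m.astype(np.uint8)); m=lab==1+st[1:,4].argmax()
    q=P[m]; p=R.from_rotvec(s['ee_rot']).inv().apply(q-s['tool_pos']); return q,p,s
E
python3 - <<'E'
from h import *
for n in ('top','scene','wrist'):
    q,p,s=spat(n,n+'2.png'); c=np.median(p,0); a=np.linalg.svd(p-p.mean(0),full_matrices=False)[2][0]
    print(n,len(p),'min',p.min(0).round(3),'max',p.max(0).round(3),'axis',(a*np.sign(a[0])).round(3))
print(s['tool_pos'],s['opening'],s['finger_force'])
E
```

```text
top 479 min [ 0.081 -0.015 -0.021] max [ 0.165  0.017 -0.006] axis [ 0.996 -0.003  0.086]
scene 839 min [-0.029 -0.016 -0.039] max [ 0.168  0.018 -0.003] axis [ 0.999 -0.001  0.052]
wrist 13858 min [-0.029 -0.011 -0.03 ] max [ 0.112  0.01  -0.009] axis [1.    0.001 0.024]
[0.56297541 0.10543979 0.23611628] 0.15314158623408072 58.62119793891907
```

View pics/scene2.png

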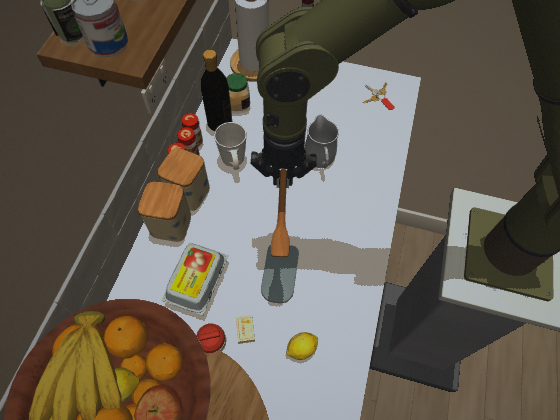

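The spatula is held off the rest, with the blade towards the rest and the handle in the fingers at about (283,175). Next I measure the sag and plan the approach above the jug.

```bash
cat >> h.py <<'E'
JC=np.array([.5242,-.1551]); JY=-68.; dv=np.r_[np.cos(np.radians(JY)),np.sin(np.radians(JY))]
def pose(xf,zf,L,F,yf=0.,sag=0.):
    "tool pose putting the foot at jug (xf,yf,zf) [m], lean L deg"
    Q=frame(JY+180,-(90-L)+sag); w=np.r_[JC+dv*xf+np.r_[-dv[1],dv[0]]*yf,zf]
    return w-Q.apply(F),Q
def foot(F):
    s=env.sense(); w=s['tool_pos']+R.from_rotvec(s['ee_rot']).apply(F); e=w[:2]-JC
    ax=R.from_rotvec(s['ee_rot']).apply([-1,0,0])
    print('t',s['time_s'],'foot jug',np.round([e@dv,e@np.r_[-dv[1],dv[0]],w[2]],4),'lean',np.degrees(np.arccos(ax[2])).round(1),'yaw',np.degrees(np.arctan2(ax[1],ax[0])).round(1),'F',s['contact_force'].round(2),s['finger_force'],'q',s['joints'].round(2))
E
python3 - <<'E'
from h import *
for n in ('wrist','scene'):
    q,p,s=spat(n)
    for a,b in ((.03,.04),(.05,.06),(.07,.08),(.09,.10),(.13,.14),(.15,.16)):
        r=p[(p[:,0]>a)&(p[:,0]<b)]
        if len(r): print(n,a,len(r),'y',r[:,1].mean().round(4),'ztop',np.percentile(r[:,2],15).round(4))
F=np.array([.168,.001,-.007])
P,Q=pose(0,.17,30,F); print(P,(R.from_rotvec(s['ee_rot']).inv()*Q).magnitude()*57.3)
plan(P+[0,0,.02],Q,10,1)
E
```

```text
wrist 0.03 842 y -0.0005 ztop -0.0183
wrist 0.05 966 y -0.0004 ztop -0.0182
wrist 0.07 1210 y -0.0004 ztop -0.0184
wrist 0.09 1481 y -0.0005 ztop -0.0174
scene 0.03 24 y 0.001 ztop -0.019
scene 0.05 25 y -0.0003 ztop -0.0192
scene 0.07 27 y 0.0004 ztop -0.0189
scene 0.09 40 y 0.0003 ztop -0.0182
scene 0.13 85 y 0.0001 ztop -0.0133
scene 0.15 86 y -0.0 ztop -0.0125
[ 0.5570107  -0.2389788   0.31199227] 60.585096370606244
[[[-0.417,-0.108,-0.119],[-0.008,-0.1,-0.013],1],[[-0.426,-0.112,-0.076],[-0.008,-0.1,-0.013],1],[[-0.43,-0.118,-0.032],[-0.007,-0.1,-0.013],1],[[-0.429,-0.123,0.012],[-0.008,-0.099,-0.013],1],[[-0.424,-0.13,0.056],[-0.008,-0.1,-0.012],1],[[-0.415,-0.136,0.098],[-0.008,-0.1,-0.013],1],[[-0.4,-0.142,0.14],[-0.008,-0.1,-0.013],1],[[-0.381,-0.149,0.179],[-0.008,-0.1,-0.013],1],[[-0.359,-0.155,0.217],[-0.007,-0.1,-0.013],1],[[-0.332,-0.162,0.252],[-0.008,-0.099,-0.013],1]]
```

>>> send_rows(moves=[[[-0.417,-0.108,-0.119],[-0.008,-0.1,-0.013],1],[[-0.426,-0.112,-0.076],[-0.008,-0.1,-0.013],1],[[-0.43,-0.118,-0.032],[-0.007,-0.1,-0.013],1],[[-0.429,-0.123,0.012],[-0.008,-0.1,-0.013],1],[[-0.424,-0.13,0.056],[-0.008,-0.1,-0.012],1],[[-0.415,-0.136,0.098],[-0.008,-0.1,-0.013],1],[[-0.4,-0.142,0.14],[-0.008,-0.1,-0.013],1],[[-0.381,-0.149,0.179],[-0.008,-0.1,-0.013],1],[[-0.359,-0.155,0.217],[-0.007,-0.1,-0.013],1],[[-0.332,-0.162,0.252],[-0.008,-0.1,-0.013],1]])

```text
time_s: 9.07
tool_pos: [0.5582, -0.2346, 0.3318]
ee_rot: [1.224, 1.81, -0.695]
contact_force: [1.5, 0.6, -0.5]
opening: 0.15
finger_force: 58.6
```

>>> send_rows(moves=[[[0,0,0],[0,0,0],1],[[0,0,0],[0,0,0],1],[[0,0,0],[0,0,0],1],[[0,0,0],[0,0,0],1]])

```text
time_s: 9.57
tool_pos: [0.5584, -0.2341, 0.3318]
ee_rot: [1.227, 1.81, -0.693]
contact_force: [0.3, 0.8, -0.7]
opening: 0.152
finger_force: 58.6
```

```bash
python3 - <<'E'
from h import *
F=np.array([.168,0,-.0075]); foot(F)
for n in ('scene','top'):
    q,p,s=spat(n,n+'3.png')
    print(n,len(p),p.min(0).round(3),p.max(0).round(3))
    for a,b in ((.03,.04),(.05,.06),(.09,.10),(.15,.16)):
        r=p[(p[:,0]>a)&(p[:,0]<b)]
        if len(r): print(n,a,len(r),'y',r[:,1].mean().round(4),'ztop',np.percentile(r[:,2],15).round(4))
P,Q=pose(0,.135,30,F); plan(P,Q,4,1)
E
```

```text
t 9.575 foot jug [-0.0061  0.0029  0.1911] lean 30.7 yaw -68.6 F [ 0.3   0.85 -0.66] 58.64440977573395 q [-0.67  0.76  0.87  2.17  1.51  0.41 -1.12]
scene 406 [ 0.019 -0.015 -0.175] [ 0.166  0.032 -0.005]
scene 0.05 7 y 0.005 ztop -0.0156
scene 0.09 25 y 0.0013 ztop -0.0178
scene 0.15 51 y 0.0013 ztop -0.0131
top 51 [-0.012 -0.003 -0.022] [ 0.035  0.004 -0.015]
top 0.03 4 y -0.0008 ztop -0.0195
[[[0.141,-0.006,0.099],[0.0,-0.003,-0.001],1],[[0.141,-0.007,0.099],[0.0,-0.003,-0.001],1],[[0.142,-0.006,0.098],[0.0,-0.002,-0.001],1],[[0.142,-0.005,0.098],[0.0,-0.003,-0.001],1]]
```

View pics/scene3.png

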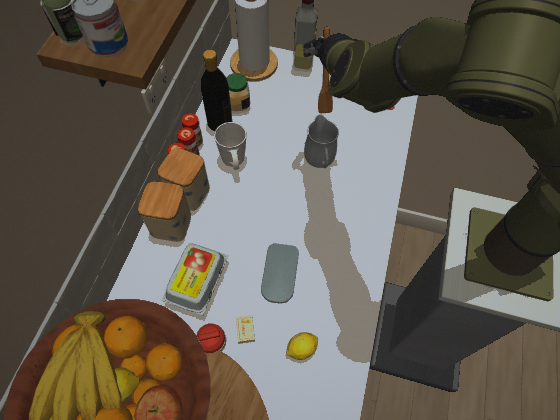

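The scene view shows the spatula tilted above the jug, with its foot at (325,112) over the jug mouth at (322,130). The jug hasn't been touched. Next is the insertion.

```bash
python3 - <<'E'
from h import *
F=np.array([.168,0,-.0075]); st=None
for xf,zf,n in ((0,.135,3),(-.008,.085,3),(-.022,.04,3)):
    P,Q=pose(xf,zf,30,F); st=plan(P,Q,n,1,st)
E
```

```text
[[[0.188,-0.008,0.132],[0.0,-0.004,-0.001],1],[[0.188,-0.009,0.132],[0.0,-0.003,-0.002],1],[[0.189,-0.008,0.131],[0.0,-0.004,-0.001],1]]
[[[0.197,0.0,0.075],[0.0,-0.0,-0.0],1],[[0.197,0.0,0.075],[0.0,-0.0,-0.0],1],[[0.198,0.0,0.076],[0.0,-0.0,-0.0],1]]
[[[0.191,-0.0,0.043],[0.0,-0.0,-0.0],1],[[0.192,-0.0,0.043],[0.0,-0.0,-0.0],1],[[0.191,-0.0,0.043],[0.0,-0.0,-0.0],1]]
```

>>> send_rows(moves=[[[0.188,-0.008,0.132],[0,-0.004,-0.001],1],[[0.188,-0.008,0.132],[0,-0.003,-0.002],1],[[0.19,-0.008,0.13],[0,-0.004,-0.001],1],[[0.197,0,0.075],[0,0,0],1],[[0,0,0],[0,0,0],1],[[0,0,0],[0,0,0],1]])

```text
time_s: 10.42
tool_pos: [0.557, -0.237, 0.2608]
ee_rot: [1.217, 1.802, -0.704]
contact_force: [0.3, -0.5, -1.0]
opening: 0.149
finger_force: 58.6
```

```bash
python3 - <<'E'
from h import *
F=np.array([.168,0,-.0075]); foot(F)
P,Q=pose(-.008,.085,30,F); st=plan(P,Q,3,1)
P,Q=pose(-.022,.04,30,F); st=plan(P,Q,4,1,st)
E
```

```text
t 10.425 foot jug [-0.002  -0.0002  0.1189] lean 29.9 yaw -68.1 F [ 0.26 -0.55 -1.02] 58.64977955818176 q [-0.58  0.88  0.73  2.22  1.82  0.48 -1.55]
[[[0.135,0.001,0.05],[-0.0,0.001,-0.0],1],[[0.135,0.001,0.05],[-0.0,0.0,-0.0],1],[[0.135,0.001,0.05],[-0.0,0.001,-0.001],1]]
[[[0.144,0.0,0.032],[-0.0,-0.0,0.0],1],[[0.143,0.0,0.033],[-0.0,-0.0,0.0],1],[[0.144,0.0,0.032],[-0.0,-0.0,0.0],1],[[0.144,0.0,0.033],[-0.0,-0.0,0.0],1]]
```

>>> send_rows(moves=[[[0.135,0,0.05],[0,0,0],1],[[0.135,0,0.05],[0,0,0],1],[[0.135,0,0.05],[0,0,0],1],[[0,0,0],[0,0,0],1],[[0,0,0],[0,0,0],1]])

```text
time_s: 11.05
tool_pos: [0.5549, -0.2317, 0.227]
ee_rot: [1.217, 1.802, -0.703]
contact_force: [0.3, 0.2, -1.2]
opening: 0.152
finger_force: 58.7
```

>>> send_rows(moves=[[[0.144,0,0.033],[0,0,0],1],[[0.144,0,0.033],[0,0,0],1],[[0.144,0,0.033],[0,0,0],1],[[0.1,0,0.02],[0,0,0],1],[[0,0,0],[0,0,0],1],[[0,0,0],[0,0,0],1]])

```text
time_s: 11.8
tool_pos: [0.5498, -0.2196, 0.1846]
ee_rot: [1.217, 1.803, -0.704]
contact_force: [0.0, 0.2, -0.3]
opening: 0.149
finger_force: 58.7
```

```bash
python3 - <<'E'
from h import *
F=np.array([.168,0,-.0075]); foot(F)
P,Q=pose(-.027,.022,35,F); st=plan(P,Q,4,1)
q,p,s=spat('top','top4.png');print(len(p),p.min(0),p.max(0),np.median(p,0))
i=cv2.imread('pics/top4.png')[190:290,320:440];j=grab('scene','scene4.png');j=cv2.imread('pics/scene4.png')[60:180,270:390]
cv2.imwrite('pics/c4.png',cv2.hconcat([cv2.resize(i[:,:],(400,400*100//120),interpolation=2),cv2.resize(j,(400,400),interpolation=2)[:333]]))
E
```

```text
t 11.8 foot jug [-0.0209 -0.0005  0.0427] lean 29.9 yaw -68.0 F [ 0.03  0.18 -0.3 ] 58.651267290115356 q [-0.54  1.01  0.57  2.26  1.91  0.6  -1.8 ]
[[[0.07,0.002,0.062],[-0.0,0.021,-0.0],1],[[0.068,0.001,0.064],[-0.0,0.021,-0.0],1],[[0.067,0.002,0.065],[-0.001,0.022,-0.0],1],[[0.066,0.001,0.067],[0.0,0.021,-0.0],1]]
15 [-0.03346747 -0.00227227 -0.0191978 ] [-0.02462387  0.0049902  -0.01213989] [-0.02918797  0.00113    -0.01506675]
```

View pics/c4.png

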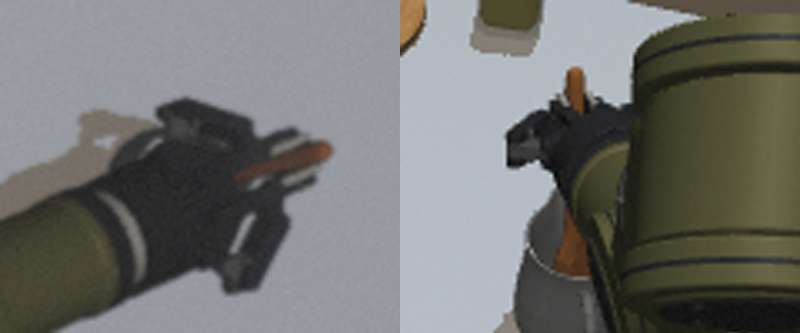

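The crop shows the blade inside the jug mouth, with the handle over the lip line and clear of contact. I'll descend slowly at a 35° lean.

>>> send_rows(moves=[[[0.07,0,0.062],[0,0.021,0],1],[[0.068,0,0.064],[0,0.021,0],1],[[0.067,0,0.065],[0,0.021,0],1],[[0.066,0,0.067],[0,0.021,0],1],[[0,0,0],[0,0,0],1],[[0,0,0],[0,0,0],1]])

```text
time_s: 12.65
tool_pos: [0.552, -0.225, 0.155]
ee_rot: [1.265, 1.875, -0.659]
contact_force: [1.0, -0.4, -0.3]
opening: 0.151
finger_force: 58.7
```

```bash
python3 - <<'E'
from h import *
F=np.array([.168,0,-.0075]); foot(F)
P,Q=pose(-.030,.011,35.5,F); st=plan(P,Q,6,1)
P,Q=pose(-.030,.008,35.5,F); st=plan(P,Q,3,1,st)
E
```

```text
t 12.65 foot jug [-0.0273 -0.0005  0.0217] lean 35.0 yaw -68.0 F [ 1.01 -0.37 -0.34] 58.679192662239075 q [-0.47  1.01  0.52  2.24  1.98  0.55 -1.81]
[[[0.022,0.001,0.011],[-0.0,0.001,0.0],1],[[0.021,0.001,0.011],[-0.0,0.002,0.0],1],[[0.022,0.001,0.011],[-0.0,0.001,0.0],1],[[0.021,0.001,0.012],[-0.0,0.002,0.0],1],[[0.022,0.001,0.011],[-0.001,0.001,0.0],1],[[0.021,0.001,0.011],[0.0,0.001,0.0],1]]
[[[0.01,-0.0,0.007],[0.0,0.0,0.0],1],[[0.011,-0.0,0.008],[0.0,0.0,0.0],1],[[0.01,-0.0,0.007],[0.0,0.0,0.0],1]]
```

>>> send_rows(moves=[[[0.022,0,0.011],[0,0.001,0],1],[[0.022,0,0.011],[0,0.002,0],1],[[0.022,0,0.011],[0,0.001,0],1],[[0.022,0,0.011],[0,0.002,0],1],[[0.022,0,0.011],[0,0.001,0],1],[[0,0,0],[0,0,0],1]])

```text
time_s: 13.4
tool_pos: [0.5514, -0.2236, 0.1451]
ee_rot: [1.269, 1.882, -0.656]
contact_force: [0.6, 0.2, -0.5]
opening: 0.147
finger_force: 58.7
```

>>> send_rows(moves=[[[0.01,0,0.007],[0,0,0],1],[[0.01,0,0.007],[0,0,0],1],[[0,0,0],[0,0,0],1]])

```text
time_s: 13.78
tool_pos: [0.5515, -0.2236, 0.1432]
ee_rot: [1.269, 1.882, -0.655]
contact_force: [-0.3, 0.0, -0.9]
opening: 0.149
finger_force: 58.7
```

```bash
python3 - <<'E'
from h import *
F=np.array([.168,0,-.0075]); foot(F)
E
```

```text
t 13.775 foot jug [-0.0298 -0.0004  0.0107] lean 35.4 yaw -68.0 F [-0.31  0.05 -0.93] 58.678885102272034 q [-0.46  1.03  0.5   2.24  1.99  0.56 -1.84]
```

Next, 1 mm steps straight down: 0.01 along tool x and 0.007 along z.

>>> send_rows(moves=[[[0.01,0,0.007],[0,0,0],1],[[0.01,0,0.007],[0,0,0],1],[[0,0,0],[0,0,0],1]])

```text
time_s: 14.15
tool_pos: [0.5514, -0.2236, 0.1412]
ee_rot: [1.269, 1.882, -0.656]
contact_force: [-0.6, -0.8, -1.0]
opening: 0.15
finger_force: 58.7
```

>>> send_rows(moves=[[[0.01,0,0.007],[0,0,0],1],[[0,0,0],[0,0,0],1]])

```text
time_s: 14.4
tool_pos: [0.5514, -0.2236, 0.1403]
ee_rot: [1.269, 1.881, -0.655]
contact_force: [-0.4, 0.3, -0.3]
opening: 0.149
finger_force: 58.7
```

>>> send_rows(moves=[[[0.01,0,0.007],[0,0,0],1],[[0,0,0],[0,0,0],1]])

```text
time_s: 14.65
tool_pos: [0.5514, -0.2236, 0.1393]
ee_rot: [1.269, 1.882, -0.655]
contact_force: [0.4, 0.7, -0.9]
opening: 0.153
finger_force: 58.7
```

>>> send_rows(moves=[[[0.01,0,0.007],[0,0,0],1],[[0,0,0],[0,0,0],1]])

```text
time_s: 14.9
tool_pos: [0.5514, -0.2237, 0.1384]
ee_rot: [1.269, 1.881, -0.656]
contact_force: [0.3, -0.6, 0.4]
opening: 0.149
finger_force: 58.7
```

>>> send_rows(moves=[[[0.005,0,0.004],[0,0,0],1],[[0,0,0],[0,0,0],1]])

```text
time_s: 15.15
tool_pos: [0.5515, -0.2238, 0.1382]
ee_rot: [1.269, 1.881, -0.656]
contact_force: [-0.3, -0.3, 0.8]
opening: 0.148
finger_force: 58.7
```

>>> send_rows(moves=[[[0.005,0,0.004],[0,0,0],1],[[0,0,0],[0,0,0],1]])

```text
time_s: 15.4
tool_pos: [0.5516, -0.2241, 0.1378]
ee_rot: [1.269, 1.88, -0.656]
contact_force: [1.0, -0.9, 1.7]
opening: 0.151
finger_force: 58.7
```

The floor contact is felt (Fz rose by about 2.5 N). I'll hold briefly, then lean about the foot until it meets the lip.

>>> send_rows(moves=[[[0,0,0],[0,0,0],1],[[0,0,0],[0,0,0],1],[[0,0,0],[0,0,0],1]])

```text
time_s: 15.78
tool_pos: [0.5515, -0.224, 0.1378]
ee_rot: [1.269, 1.88, -0.656]
contact_force: [0.7, -1.6, 2.6]
opening: 0.15
finger_force: 58.7
```

```bash
python3 - <<'E'
from h import *
F=np.array([.168,0,-.0075]); foot(F)
s=env.sense();q0=R.from_rotvec(s['ee_rot']);w=s['tool_pos']+q0.apply(F); Q=q0*R.from_euler('y',3,degrees=True)
plan(w-Q.apply(F),Q,6,1)
q,p,s=spat('top'); e=q[:,:2]-JC; print('handle tip in jug y',np.median(e@np.r_[-dv[1],dv[0]]),'x max',(e@dv).max(), 'z',np.median(q[:,2]))
E
```

```text
t 15.775 foot jug [-0.0292 -0.0004  0.0051] lean 35.4 yaw -68.0 F [ 0.7  -1.59  2.64] 58.7131530046463 q [-0.45  1.04  0.49  2.24  2.    0.57 -1.85]
[[[0.001,-0.0,0.018],[0.0,0.008,0.0],1],[[0.001,0.0,0.019],[0.0,0.009,-0.0],1],[[0.001,-0.0,0.018],[0.0,0.008,-0.0],1],[[0.001,-0.0,0.018],[0.0,0.008,0.0],1],[[0.001,-0.0,0.019],[0.0,0.009,0.0],1],[[0.0,-0.0,0.018],[0.0,0.008,0.0],1]]
handle tip in jug y 0.00021901828522897287 x max 0.08320117280248497 z 0.16970949647281408
```

>>> send_rows(moves=[[[0,0,0.018],[0,0.008,0],1],[[0,0,0.018],[0,0.008,0],1],[[0,0,0],[0,0,0],1]])

```text
time_s: 16.2
tool_pos: [0.5523, -0.2258, 0.1356]
ee_rot: [1.279, 1.895, -0.646]
contact_force: [0.4, -1.1, 3.5]
opening: 0.151
finger_force: 58.7
```

>>> send_rows(moves=[[[0,0,0.018],[0,0.008,0],1],[[0,0,0],[0,0,0],1]])

```text
time_s: 16.45
tool_pos: [0.5527, -0.2267, 0.1346]
ee_rot: [1.283, 1.903, -0.642]
contact_force: [0.6, -0.7, 1.2]
opening: 0.146
finger_force: 58.7
```

>>> send_rows(moves=[[[0,0,0.018],[0,0.008,0],1],[[0,0,0],[0,0,0],1]])

```text
time_s: 16.7
tool_pos: [0.5531, -0.2276, 0.1336]
ee_rot: [1.288, 1.91, -0.637]
contact_force: [-0.3, 0.7, 1.2]
opening: 0.15
finger_force: 58.8
```

>>> send_rows(moves=[[[0,0,0.018],[0,0.008,0],1],[[0,0,0],[0,0,0],1]])

```text
time_s: 16.95
tool_pos: [0.5536, -0.2289, 0.133]
ee_rot: [1.292, 1.916, -0.633]
contact_force: [-0.7, 1.2, 2.9]
opening: 0.148
finger_force: 58.9
```

>>> send_rows(moves=[[[0,0,0.018],[0,0.008,0],1],[[0,0,0],[0,0,0],1]])

```text
time_s: 17.2
tool_pos: [0.5541, -0.2302, 0.1324]
ee_rot: [1.297, 1.922, -0.629]
contact_force: [-0.8, 1.5, 3.7]
opening: 0.146
finger_force: 59.0
```

```bash
python3 - <<'E'
from h import *
F=np.array([.168,0,-.0075]); foot(F)
d=grab('scene','s5.png');P=cloud(d)[105:185,295:350].reshape(-1,3);print(P[(P[:,2]>.1)&(P[:,2]<.118)].mean(0),np.loadtxt('pics/jscene.txt').mean(0))
i=cv2.imread('pics/s5.png')[60:180,270:390];w=grab('wrist','w5.png')
cv2.imwrite('pics/c5.png',cv2.hconcat([cv2.resize(i,(420,420),interpolation=2),cv2.resize(cv2.imread('pics/w5.png')[:,90:470],(380,420))]))
E
```

```text
t 17.2 foot jug [-0.0291 -0.0004  0.0052] lean 38.3 yaw -68.0 F [-0.81  1.46  3.68] 58.98482859134674 q [-0.41  1.01  0.48  2.22  2.02  0.53 -1.83]
[ 0.53480508 -0.13395054  0.10753632] [ 0.52394193 -0.1583557   0.10705522]
```

View pics/c5.png

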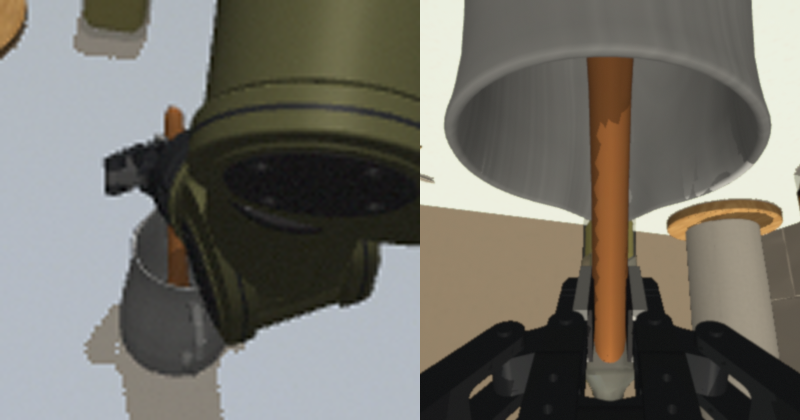

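The wrist view shows the handle centred in the lip notch (about (608,215)), resting on both lip and floor. I'll ease the preload off and release.

>>> send_rows(moves=[[[0,0,-0.018],[0,-0.008,0],1],[[0,0,0],[0,0,0],1],[[0,0,0],[0,0,0],0.4],[[0,0,0],[0,0,0],0.2],[[0,0,0],[0,0,0],0],[[0,0,0],[0,0,0],-0.3],[[0,0,0],[0,0,0],-0.3],[[0,0,0],[0,0,0],-0.3]])

```text
time_s: 18.3
tool_pos: [0.5536, -0.229, 0.1331]
ee_rot: [1.292, 1.915, -0.633]
contact_force: [0.4, 0.2, -0.1]
opening: 0.653
finger_force: 0.0
```

```bash
python3 - <<'E'
from h import *
foot(np.array([.168,0,-.0075])); print(env.sense()['opening'])
q,p,s=spat('wrist','w6.png'); print(np.median(p,0),p.min(0),p.max(0))
E
```

```text
t 18.3 foot jug [-0.0294 -0.0004  0.005 ] lean 37.8 yaw -68.0 F [ 0.44  0.22 -0.07] 0.0 q [-0.42  1.02  0.49  2.22  2.02  0.54 -1.84]
0.653093215062586
[ 0.04927469 -0.00013266 -0.01991488] [-0.02914561 -0.00780288 -0.02347548] [ 0.09702655  0.00752975 -0.01316116]
```

View pics/w6.png

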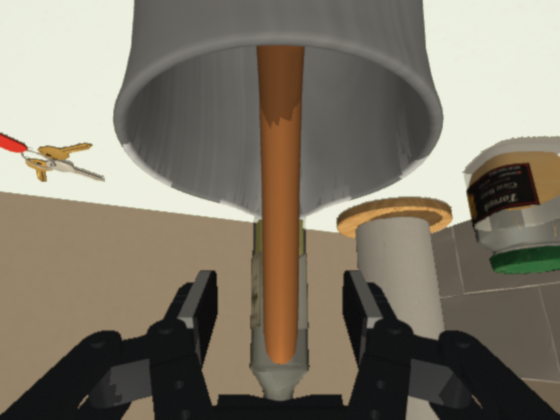

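It's released and the spatula stands centred in the lip at (280,210), clear of the fingers. I'll retreat straight back.

>>> send_rows(moves=[[[0,0,-0.08],[0,0,0],-0.3],[[0,0,-0.15],[0,0,0],-0.3],[[0,0,-0.2],[0,0,0],-0.3],[[0,0,-0.25],[0,0,0],-0.3],[[0,0,-0.25],[0,0,0],-0.3],[[0,0,-0.25],[0,0,0],-0.3],[[0,0,-0.25],[0,0,0],-0.3],[[0,0,-0.25],[0,0,0],-0.3],[[0,0,0],[0,0,0],-0.3],[[0,0,0],[0,0,0],-0.3]])

```text
time_s: 19.6
tool_pos: [0.514, -0.1305, 0.2155]
ee_rot: [1.292, 1.915, -0.633]
contact_force: [0.1, -0.1, -0.3]
opening: 0.654
finger_force: 0.0
```

```bash
python3 - <<'E'
from h import *
for n in ('top','scene'):
    d=grab(n,n+'7.png');P=cloud(d);hsv=cv2.cvtColor(d['img'],cv2.COLOR_RGB2HSV)
    e=P[...,:2]-JC;x=e@dv;y=e@np.r_[-dv[1],dv[0]]
    m=(hsv[...,0]<20)&(hsv[...,1]>110)&(abs(x)<.12)&(abs(y)<.05)&(P[...,2]<.2)&(P[...,2]>.01)
    print(n,m.sum()); t=m&(x>.06)
    if t.sum(): print('tip x',x[t].max(),'y',np.median(y[t]),'z',P[t][:,2].max())
    J=(P[...,2]>.1)&(P[...,2]<.118)&(np.hypot(x,y)<.075)&~m; print('rim mean',P[J].mean(0),J.sum())
print(env.sense()['contact_force'],env.sense()['tool_pos'])
E
```

```text
top 135
tip x 0.0871841087847196 y 0.0010432276878008673 z 0.17205128028207484
rim mean [ 0.5245813  -0.16550439  0.10870289] 246
scene 171
tip x 0.08467549965659694 y 0.0014761773983310487 z 0.1700268802147885
rim mean [ 0.52360736 -0.12007977  0.10656169] 102
[-0.02700155  0.77944777  0.193601  ] [ 0.51377725 -0.13110831  0.21535835]
```

View pics/scene7.png

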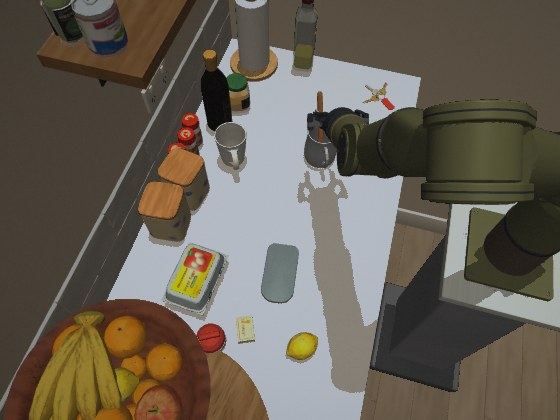

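The scene view shows the spatula standing in the jug, its handle top at (320,95) leaning in the lip. The gripper is clear and the other objects are where they started.

```bash
python3 -c "
from h import env
print(env.close_job())"
```

```text
the job is handed in; nothing more can be done
None
```

The spatula stands blade down in the jug with its handle resting in the pouring lip, about 1 mm off the lip's middle. It was set down gently and released, and the job was handed in at about 20 s; the hand-in returned no verdict.

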